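# Draw the roller rack's bolt with the hooked rod

### The job

The bolt that holds the ink roller back in the small plywood rack sits out of reach under the shelf: take the hooked rod off its stand, hook the bolt's handle with it and draw the bolt all the way towards the front of the rack, so that the roller runs down to the end of its track. Then hang the rod back upright on its stand as it was. Do not touch the bolt with the gripper, and leave the brush and the timer where they are.

Things in the scene. Friction and masses are not known exactly. Their poses are not given: they have to be found in the camera images.
- rack: Fixed plywood rack, 275 mm wide (y), 177 deep (x), 279 high; its front faces its -x, roughly to the robot. Origin on the bench below the bolt handle's home x; x rear, y left, z up. Front deck x -74 to 17 mm, top z = 62. Behind it the roller track, x 17 to 96, y -111 to 136, falls 9 degrees to +y. End panels from x = -15 back. Shelf above; a tape roll and a small cup are fixed on its rear part.
- shelf_edge (a point): Lower front edge of the rack's 14 mm shelf, straight in front of the bolt: 265 mm above the bench. The home bolt handle's cross bar lies 25 mm behind (rack +x) and 145 mm below it, so the rod must come in sloping, about 30 degrees from vertical, hook end forward and down. Rack axes.
- bolt: The steel slide bolt on the rack's deck, at rack y = -45 mm: a flat bar with an upright D handle of 8 mm round bar on a foot plate. Origin on the bar's centre line below the handle's cross bar. Rack axes: rack x is 0 to -4 mm at the start (home), -60 mm at the stop when fully drawn. About 1.2 N of friction; stays where left. Its tip bars the track; the roller is free once it is drawn 50 to 56 mm.
- bolt_bar (a point): Centre of the handle's level cross bar: 8 mm thick, running along the rack's y, 36 mm clear between its two legs, 120 mm above the bench, 30 mm clear from the handle's foot plate up to its underside. Moves to rack -x with the bolt. Rack axes.
- roller_center (a point): Centre of the loose dark roller, 44 mm in diameter, 70 mm long, axis along the rack's x, about 0.2 kg. At first it leans on the bolt at rack y = -75 mm; when freed it rolls by itself to the low end of the track.
- track_end (a point): Where the roller's centre lies at the low end of its track (rack x = 57, y = 114, z = 42 mm). Rack axes.
- rod_grip (a point): Centre of the hooked rod's wooden handle, a block 28 (rod x) by 20 (rod y) by 60 (rod z, along the rod) mm; grip it across the 20 mm. A 7 mm steel shaft runs straight down (rod -z) from it; a flange 28 x 30 x 5 mm sits right below the block, underside 35 mm below this point. Rod 0.12 kg. Axes are the rod's.
- rod_crook (a point): Corner of the rod's hook, on the shaft's axis at its lower end, 220 mm below the handle's centre. From it a 6 mm prong, 20 mm long, runs to rod -x, rising 20 degrees above the rod's level plane (70 degrees between prong and shaft). An 8 mm bar nested in the hook has its centre about 12 mm from this point. Axes are the rod's.
- seat (a point): Where the handle's centre lies when the rod hangs on the fixed dark steel stand, 240 mm above the bench. The flange rests on a fork 35 mm below; its 14 mm slot opens to the stand's -x. 5 mm ledges round it leave the flange 3 to 4 mm of play: lift the rod 10 mm or more before drawing it out to -x. Post 45 mm behind (+x). Axes: the stand's; the rod's agree at the start.
- brush: Loose flat brush, 212 mm long, lying on the bench between stand and rack: a bystander.
- timer: Loose round kitchen timer, 62 mm wide, 38 mm high, to the right of the rack: a bystander.
Things that resemble listed ones, but are neither listed nor needed, are in the scene too. Of the things like the part that bears roller_center, leave any that is purple; of the rest the larger one is meant.

How it is judged:
On the way, in this order (a step that is already met when the one before it is completed fails the run):
1. the rod is off its stand (distance between rod_grip and seat above 0.06 m), for 0.1 s.
2. with the rod's hook at its handle, the bolt is being drawn (x of bolt_bar in the frame of rack below -0.03 m and distance between rod_crook and bolt_bar below 0.045 m), for 0.05 s.
3. the roller lies at the low end of its track (y of roller_center in the frame of rack above 0.1 m and x of roller_center in the frame of rack between 0.036 and 0.078 m and z of roller_center in the frame of rack below 0.055 m), for 0.2 s.
4. the rod hangs on its stand again (horizontal distance between rod_grip and seat below 0.012 m and z of rod_grip in the frame of seat between -0.004 and 0.004 m and angle between rod_grip's own z axis and vertical below 0.1 rad), for 0.2 s.
At the end, for the whole second after the job is handed in: The bolt stays drawn at least 52 of its 60 mm; the roller lies in its track at the low end (its centre beyond rack y = 100 mm, at most 14 mm short of the track_end point); the rod hangs on its stand: handle centre within 12 mm sideways and 4 mm in height of the seat point, within 0.1 rad of upright (all of step 3 and all of step 4 and x of bolt_bar in the frame of rack below -0.052 m); the robot touches nothing.
It fails at once if the gripper touches the bolt (contact force between the arm and bolt above 0.5 N).
It fails at once if the fingers touch the bolt (contact force between the fingers and bolt above 0.5 N).
It fails at once if the brush is pushed away (distance of brush from where it was at the start of the episode above 0.03 m).
It fails at once if the timer is pushed away (distance of timer from where it was at the start of the episode above 0.03 m).
It also fails if it takes over 56 s, if anything falls off the work surface, if the arm or the gripper's body presses on something with over 40 N, if the wrist force passes 120 N, or if a joint passes its speed limit or range.

### The arm

A 7-joint arm with a two-finger parallel gripper is mounted at the origin on a cart in front of the work surface, level with it; the furniture and walls round the work are solid. World frame = base frame: x ahead of the robot, y to its left, z up, the work surface at z = 0. Lengths are in m, angles in rad, forces in N, time in s.
With the tool pointing down it reaches from about 0.35 to 0.9 m from the base axis. Payload 19.9 kg.
Tool frame: the origin (TCP) lies midway between the tips of the shut fingers; the grasp point (between the pads) lies 19 mm behind it (r.tcp_to_grasp is the distance from the TCP to the grasp point, in m); x points along the fingers, y is the direction in which the jaws open and shut, and the axes are right-handed (so a half turn about x gives the same grasp; the last joint's range is limited). The gripper opens to 85 mm and grips with 20 to 120 N. Pads are 22 mm wide; open, the fingers measure 114 mm over their backs; the gripper's body (76 mm by 85 mm) begins 54 mm behind the grasp point. The pads swing forward as they close: fully open they stand 13 mm farther back than shut.
Start: joints at [1.206, 0.417, -0.01, 1.614, 0.005, 1.111, -0.053], TCP at [0.198, -0.593, 0.231] pointing down, gripper open.
Joint ranges: [-2.81, 2.81], [-0.39, 2.02], [-1.27, 1.25], [0.06, 2.57], [-1.19, 4.33], [0.19, 2], [-2.82, 2.82]. Speed limits (rad/s): [1.89, 1.89, 2.39, 2.39, 3.01, 3.01, 3.01].

### API

Orientations are given as a 3x3 rotation matrix whose columns are the frame's x, y, z axes.
In Python, from station import sensors, cams, ticket, r gives the robot as it stands.
- The arm moves only by the tool carry_out, never from a script. Its argument "steps" is a list of rows, each a list of 7 numbers: the opening, from 0 (shut) to 1 (fully open), then the shift along the world's x, y, z in m, then the turn, a rotation vector about the world's x, y, z in rad. A call has 1 to 20 rows; each row shifts and turns the commanded pose from where the row before left it; what a row does not reach is not made up. A row lasts 1/10 s, in which the tool goes at most 50 mm and 8.59 degrees, less where a joint would pass 70% of its speed; a pose out of reach is approached as far as the arm can. A call with a gripper value outside its range is refused whole. The fingers move at their own pace and stop on an object; "squeeze" is the grip in N (left out, the last holds). Time passes only in rows, so rows that do not move let the fingers close. It gives the time, the measured TCP pose, the force and the opening at its end, in the units of the state.
- sensors.get_obs(): the state, without advancing time (a new reading comes with each control period).
- cams.get_image(name): name is "scene" or "side" or "wrist"; returns the picture (384x512x3 uint8, red, green, blue); there is no depth.
- cams.camera_model(name): a dict with "mtx" (3x3 intrinsics, pixels), "dist_coeffs" ([k1, k2, p1, p2, k3] as OpenCV has them; the pictures are not rectified), "eye" and "rotation" of the camera in the world. Camera axes: x right, y down, z forward; pixel columns grow to the right and rows downward; lengths in m; the calibration is good to about 2 mm. A picture is of the moment at which its call begins: read the wrist's pose just before it. camera_model takes no time and is no camera call; for the wrist camera it gives the pose at the moment of the call.
- ticket.job_done(): hands the job in, once; it reports no verdict.
The state is a dict: "clock": time; "q": joint angles; "dq": joint speeds; "effort": joint torques, N m; "tool_pos": TCP position; "tcp_rot": TCP orientation; "ft_force": force on the tool from outside, world axes, zero at the start; "torque": the same for the moment, N m; "grip_width": finger opening in m.
Only numpy, scipy, OpenCV 4.12 (cv2) and the standard library are available. Lean on these libraries where they do the work, as an engineer would, in place of code of your own. Each camera call takes 0.05 s, during which the arm holds its last target.

## Working session

There is one attempt and no reset: what is moved stays moved. The work goes in short steps, Python scripts to look and compute and a tool call to move; the robot and the scene stay as the last step left them, time stands still between calls to the robot, and variables do not carry over. Pictures are saved under pics/ and viewed, and the job is handed in when it is done.

Besides the shell and the picture viewer there is one more tool, called after "Request:" by a JSON object that holds its "op" and its "data", one argument or row to a line. carry_out: Moves the arm, as the interface text tells. Its arguments: {"type":"object","properties":{"steps":{"type":"array","items":{"type":"array","items":{"type":"number"}}},"squeeze":{"type":"number"}},"required":["steps"]}

```bash
mkdir -p pics; ls; python3 - <<'E'
from station import sensors, cams, ticket, r
import cv2, numpy as np
np.set_printoptions(precision=4,suppress=True)
o=sensors.get_obs()
print({k:np.round(v,3) for k,v in o.items()})
for n in ["scene","side","wrist"]:
    m=cams.camera_model(n); print(n,m)
    im=cams.get_image(n); np.save(f'pics/{n}0.npy',im)
    cv2.imwrite(f'pics/{n}0.png',im[:,:,::-1])
print(r.tcp_to_grasp, [a for a in dir(r) if a[0]!='_'])
E
```

```text
pics
{'clock': np.float64(0.0), 'q': array([ 1.207,  0.418, -0.01 ,  1.614,  0.005,  1.111, -0.053]), 'dq': array([ 0.   ,  0.   , -0.   , -0.   ,  0.001, -0.   ,  0.002]), 'effort': array([  0.   , -86.445,   0.679, -43.49 ,   0.019,   0.007,  -0.   ]), 'tool_pos': array([ 0.198, -0.592,  0.231]), 'tcp_rot': array([[-0.001,  0.317, -0.948],
       [ 0.001, -0.948, -0.317],
       [-1.   , -0.001,  0.   ]]), 'ft_force': array([ 0.143, -0.147,  0.042]), 'torque': array([ 0.036, -0.008,  0.025]), 'grip_width': np.float64(0.085)}
scene {'mtx': array([[464.9922,   0.    , 254.9259],
       [  0.    , 464.9922, 188.3559],
       [  0.    ,   0.    ,   1.    ]]), 'dist_coeffs': array([-0.1307,  0.    ,  0.    ,  0.    ,  0.    ]), 'eye': array([-0.3058,  0.4833,  1.5263]), 'rotation': array([[-0.4975, -0.6792,  0.5396],
       [-0.8674,  0.3987, -0.2979],
       [-0.0129, -0.6162, -0.7875]])}
side {'mtx': array([[493.4809,   0.    , 256.6947],
       [  0.    , 493.4809, 192.419 ],
       [  0.    ,   0.    ,   1.    ]]), 'dist_coeffs': array([-0.1142,  0.    ,  0.    ,  0.    ,  0.    ]), 'eye': array([1.6083, 0.0545, 1.2057]), 'rotation': array([[-0.1133,  0.7283, -0.6758],
       [ 0.9936,  0.0861, -0.0737],
       [ 0.0045, -0.6798, -0.7334]])}
wrist {'mtx': array([[320.6704,   0.    , 256.7119],
       [  0.    , 320.6704, 193.2346],
       [  0.    ,   0.    ,   1.    ]]), 'dist_coeffs': array([-0.0181,  0.    ,  0.    ,  0.    ,  0.    ]), 'eye': array([ 0.2742, -0.5679,  0.3747]), 'rotation': array([[ 0.3168, -0.9008, -0.297 ],
       [-0.9485, -0.3012, -0.0982],
       [-0.001 ,  0.3128, -0.9498]])}
0.0187 ['PlanningError', 'tcp_to_grasp']
```

View pics/scene0.png

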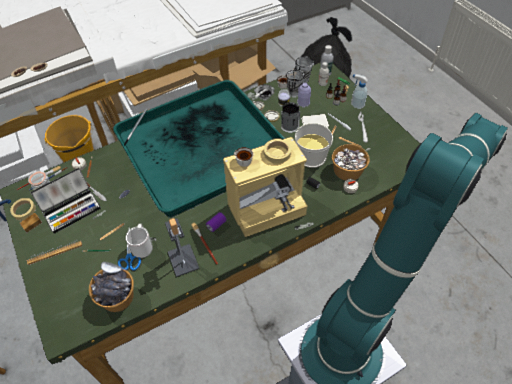

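View pics/side0.png

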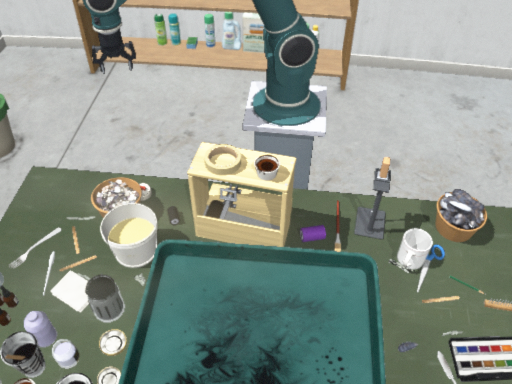

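View pics/wrist0.png

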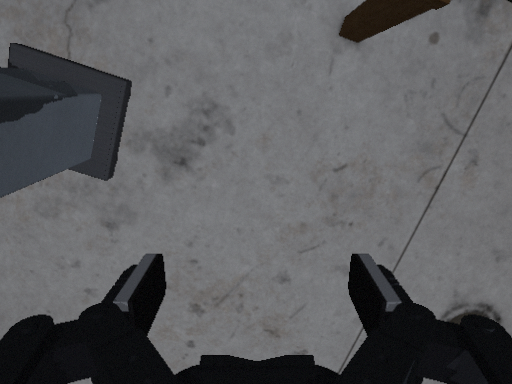

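```bash
python3 - <<'E'
import cv2
a=cv2.imread('pics/scene0.png'); b=cv2.imread('pics/side0.png')
cv2.imwrite('pics/s0a.png',cv2.resize(a[120:300,150:390],None,fx=3.3,fy=3.3,interpolation=cv2.INTER_CUBIC))
cv2.imwrite('pics/d0a.png',cv2.resize(b[130:280,80:320],None,fx=3.3,fy=3.3,interpolation=cv2.INTER_CUBIC))
cv2.imwrite('pics/d0b.png',cv2.resize(b[140:290,290:450],None,fx=4,fy=4,interpolation=cv2.INTER_CUBIC))
E
```

```text
(no output)
```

View pics/s0a.png

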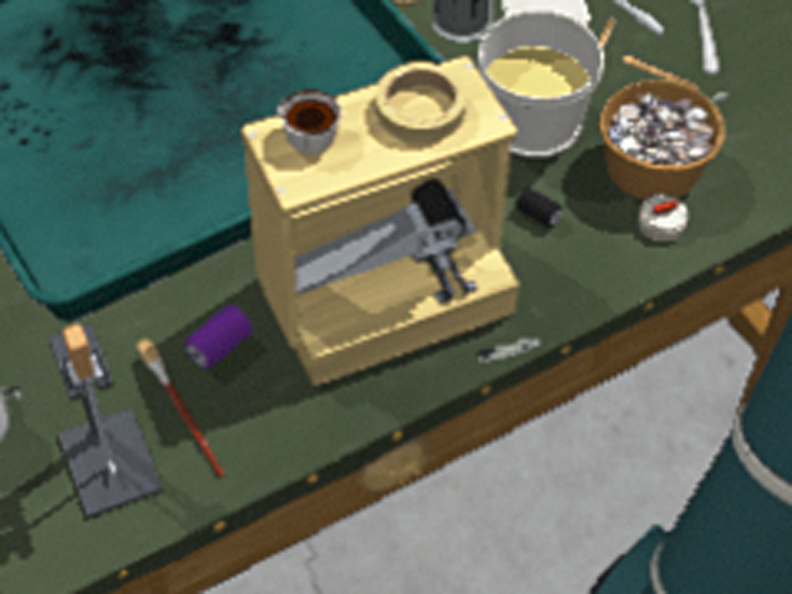

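View pics/d0a.png

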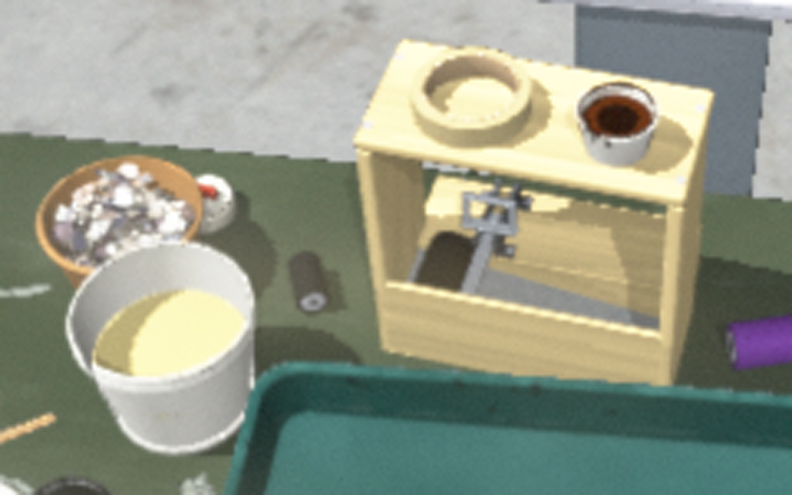

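View pics/d0b.png

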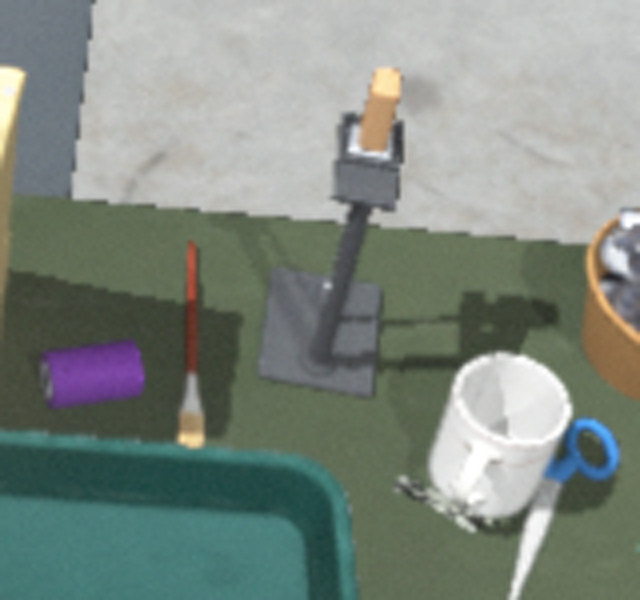

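```bash
cat > h.py <<'E'
import numpy as np, cv2, json
from scipy.optimize import least_squares
np.set_printoptions(precision=4,suppress=True)
def ray(m,px):
    p=cv2.undistortPoints(np.array([[px]],float),m['mtx'],m['dist_coeffs'])[0,0]
    d=m['rotation']@np.array([p[0],p[1],1]); return m['eye'],d/np.linalg.norm(d)
def onz(m,px,z):
    e,d=ray(m,px); return e+d*(z-e[2])/d[2]
def proj(m,P):
    P=np.atleast_2d(P); R=m['rotation'].T; 
    return cv2.projectPoints(P,cv2.Rodrigues(R)[0],-R@m['eye'],m['mtx'],m['dist_coeffs'])[0][:,0]
def tri(obs):
    A=np.zeros((3,3));b=np.zeros(3)
    for m,px in obs:
        e,d=ray(m,px);Q=np.eye(3)-np.outer(d,d);A+=Q;b+=Q@e
    return np.linalg.solve(A,b)
def Rz(a): return np.array([[np.cos(a),-np.sin(a),0],[np.sin(a),np.cos(a),0],[0,0,1]])
E
python3 - <<'E'
from h import *
from station import cams
s=cams.camera_model('scene');d=cams.camera_model('side')
S={'FL':(237.9,185.2),'FR':(306.4,158.8),'RL':(223.9,158.8),'RR':(292.4,138.2)}
D={'RR':(188.2,174.8),'RL':(288.5,191.5),'FL':(296.4,157.9),'FR':(201.8,142.7)}
loc={'FL':(-.025,.15,.279),'FR':(-.025,-.125,.279),'RL':(.103,.15,.279),'RR':(.103,-.125,.279)}
for k in S: print(k,onz(s,S[k],.279),onz(d,D[k],.279),tri([(s,S[k]),(d,D[k])]))
P=lambda p:np.array([p[0],p[1],0])
def f(p):
    out=[]
    for k in loc:
        w=Rz(p[2])@np.array(loc[k])+P(p)
        out+=list(proj(s,w)[0]-S[k])+list(proj(d,w)[0]-D[k])
    return np.array(out)
q=least_squares(f,[.55,0,0]); print(q.x,f(q.x).reshape(-1,4))
def mk(im,loc):
    for k,(m,c) in {'scene':(s,0),'side':(d,0)}.items(): pass
# bolt handle bar rough
print('bar pred',Rz(q.x[2])@np.array([-.002,-.045,.12])+P(q.x), proj(s,Rz(q.x[2])@np.array([-.002,-.045,.12])+P(q.x)),proj(d,Rz(q.x[2])@np.array([-.002,-.045,.12])+P(q.x)))
# rod handle top face centre
ht=[(s,(150+75/3.3,120+327/3.3)),(d,(290+387/4,140+74/4))]
print('rod top',tri(ht),onz(*ht[0],.27),onz(*ht[1],.27))
# stand base corners scene
for p in [(60,437),(136,412),(160,492),(88,517)]: print('base',onz(s,(150+p[0]/3.3,120+p[1]/3.3),.005))
for p in [(272,268),(382,290),(374,395),(259,373)]: print('base d',onz(d,(290+p[0]/4,140+p[1]/4),.005))
E
```

```text
FL [0.5904 0.055  0.279 ] [0.6133 0.0548 0.279 ] [0.5993 0.0529 0.2667]
FR [ 0.5722 -0.2147  0.279 ] [ 0.582  -0.2147  0.279 ] [ 0.5758 -0.2169  0.2738]
RL [0.7224 0.0406 0.279 ] [0.7416 0.042  0.279 ] [0.731  0.0395 0.2686]
RR [ 0.6841 -0.2269  0.279 ] [ 0.7124 -0.2263  0.279 ] [ 0.6961 -0.2333  0.2633]
[ 0.6136 -0.0958 -0.1071] [[-2.2448 -2.6912  0.6002 -2.0751]
 [ 0.1539 -0.8437 -0.4845 -1.6136]
 [-1.6653 -1.5317  0.3728 -2.6894]
 [-1.7432 -3.4691 -0.9891 -2.734 ]]
bar pred [ 0.6068 -0.1403  0.12  ] [[282.2511 187.8853]] [[228.5148 189.7079]]
rod top [0.5785 0.3054 0.2731] [0.5807 0.3049 0.27  ] [0.5751 0.3064 0.27  ]
base [0.6359 0.3443 0.005 ]
base [0.6223 0.2539 0.005 ]
base [0.5144 0.2751 0.005 ]
base [0.5261 0.3583 0.005 ]
base d [0.5274 0.2679 0.005 ]
base d [0.5409 0.3566 0.005 ]
base d [0.6494 0.3438 0.005 ]
base d [0.6377 0.2552 0.005 ]
```

```bash
python3 - <<'E'
from h import *
from station import cams
s=cams.camera_model('scene');d=cams.camera_model('side')
p=[.6136,-.0958,-.1071]
loc=[(x,y,z) for x in(-.025,.103) for y in (-.125,.15) for z in (.279,.265)]+[(x,y,z) for x in(-.074,.103) for y in (-.125,.15) for z in (0,.062)]
W=(Rz(p[2])@np.array(loc).T).T+np.array([p[0],p[1],0])
for n,m,(x0,y0) in (('scene',s,(205,125)),('side',d,(175,130))):
    im=cv2.imread(f'pics/{n}0.png'); k=6
    c=cv2.resize(im[y0:y0+100 if n=='side' else y0+125,x0:x0+130],None,fx=k,fy=k,interpolation=cv2.INTER_NEAREST)
    for q in proj(m,W):
        u=((q-[x0,y0]+.5)*k).astype(int); cv2.drawMarker(c,tuple(int(t) for t in u),(0,0,255),0,12,1)
    cv2.imwrite(f'pics/{n}1.png',c[:600])
E
```

```text
(no output)
```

View pics/scene1.png

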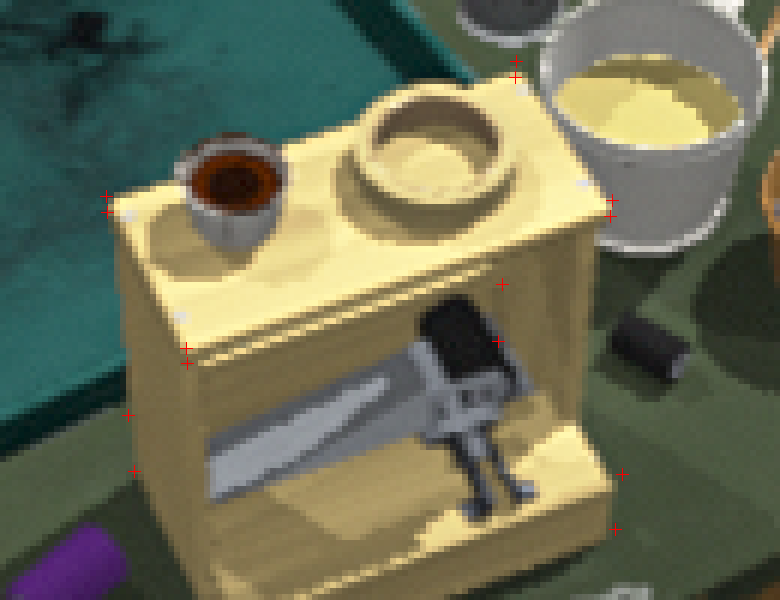

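View pics/side1.png

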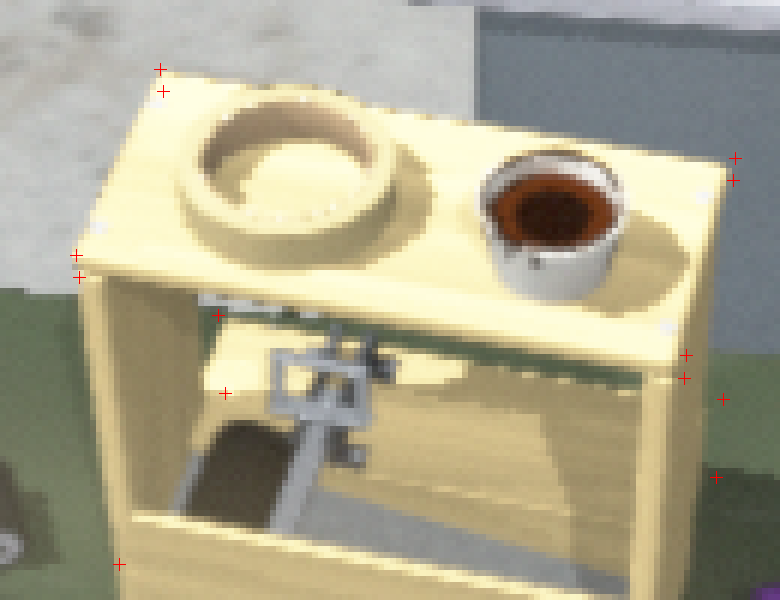

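Request:
{"op": "carry_out", "data": {
  "steps": [
    [1,0,0,0.04,0,0,0.142],
    [1,0,0,0.04,0,0,0.142],
    [1,0,0,0.04,0,0,0.142],
    [1,0.005,0.01,0.04,0,0,0.142],
    [1,0.01,0.02,0.03,0,0,0.142],
    [1,0.014,0.033,0,0,0,0.142],
    [1,0.014,0.033,0,0,0,0.142],
    [1,0.014,0.033,0,0,0,0.142],
    [1,0.014,0.033,0,0,0,0.142],
    [1,0.014,0.033,0,0,0,0.142],
    [1,0.014,0.033,0,0,0,0.142],
    [1,0.014,0.033,0,0,0,0.142],
    [1,0.014,0.033,0,0,0,0.142],
    [1,0.014,0.033,0,0,0,0.142],
    [1,0.014,0.033,0,0,0,0.142],
    [1,0.014,0.033,0,0,0,0.142],
    [1,0.014,0.033,0,0,0,0.142],
    [1,0.014,0.033,0,0,0,0.142],
    [1,0.014,0.033,0,0,0,0.142],
    [1,0,0,0,0,0,0]
  ]
}}

```text
clock: 2.15
tool_pos: [0.4104, -0.0966, 0.4215]
tcp_rot: [[0.001, 0.109, 0.994], [-0.0, 0.994, -0.109], [-1.0, -0.0, 0.001]]
ft_force: [-0.5, -0.2, 0.7]
grip_width: 0.0851
```

```bash
cat >> h.py <<'E'
def snap(tag,n='wrist'):
    from station import sensors, cams
    import pickle
    o=sensors.get_obs(); m=cams.camera_model(n); im=cams.get_image(n)
    cv2.imwrite(f'pics/{tag}.png',im[:,:,::-1]); pickle.dump(m,open(f'pics/{tag}.pkl','wb'))
    return o,m,im
def load(tag):
    import pickle
    return pickle.load(open(f'pics/{tag}.pkl','rb')),cv2.imread(f'pics/{tag}.png')
E
python3 - <<'E'
from h import *
o,m,im=snap('w1'); print(o['clock'],o['q'],o['tool_pos'],o['tcp_rot'],m['eye'])
E
```

```text
2.15 [ 0.8478 -0.0887 -0.6302  1.7717 -0.0527  1.4411  1.6875] [ 0.4104 -0.0966  0.4215] [[ 0.0006  0.1093  0.994 ]
 [-0.0001  0.994  -0.1093]
 [-1.     -0.0001  0.0006]] [ 0.331  -0.0885  0.5654]
```

View pics/w1.png

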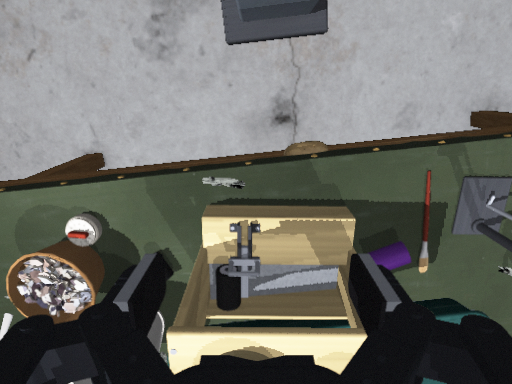

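```bash
python3 - <<'E'
from h import *
m,im=load('w1')
cv2.imwrite('pics/w1a.png',cv2.resize(im[195:345,165:365],None,fx=4,fy=4,interpolation=cv2.INTER_CUBIC))
cv2.imwrite('pics/w1b.png',cv2.resize(im[160:290,382:512],None,fx=4.5,fy=4.5,interpolation=cv2.INTER_CUBIC))
E
```

```text
(no output)
```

View pics/w1a.png

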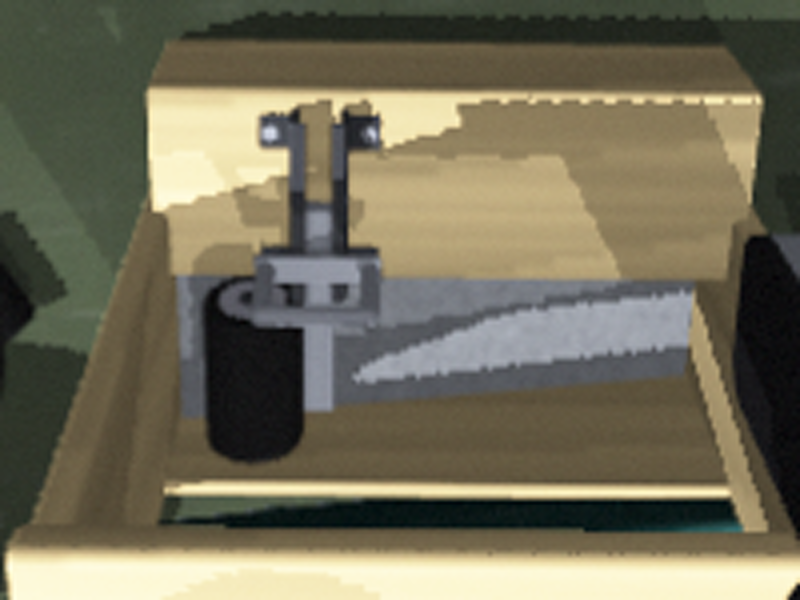

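View pics/w1b.png

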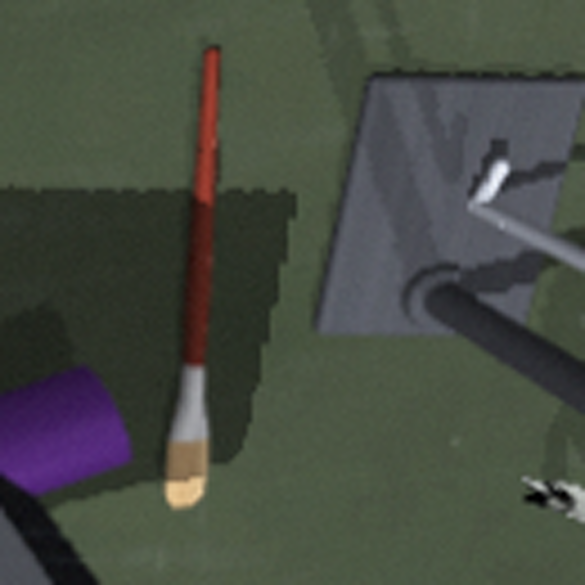

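```bash
python3 - <<'E'
from h import *
m,im=load('w1')
s,_=(None,None)
c=lambda x,y:(165+(x+.5)/4-.5,195+(y+.5)/4-.5)
a=onz(m,c(147,88),.062);b=onz(m,c(763,93),.062);print('deck',a,b,np.linalg.norm(a-b),np.arctan2(-(b-a)[0],(b-a)[1]))
a0=onz(m,c(170,40),0);b0=onz(m,c(727,45),0);print('deck bottom',a0,b0,np.linalg.norm(a0-b0))
# shelf top/bottom front edge corners
for p in [(8,528),(10,550)]: print('shelf',[onz(m,c(*p),z) for z in (.265,.279)])
print('bar',onz(m,c(319,316),.12),onz(m,c(258,312),.12),onz(m,c(381,320),.12))
e=lambda x,y:(382+(x+.5)/4.5-.5,160+(y+.5)/4.5-.5)
for p in [(371,75),(318,332)]: print('base',onz(m,e(*p),.006))
for p in [(212,48),(185,505)]: print('brush',onz(m,e(*p),.005))
# deck-based frame
ang=np.arctan2(-(b-a)[0],(b-a)[1])
R=Rz(ang); o=(a+b)/2-R@np.array([-.074,.0125,0]); print('rack o',o,ang,'bar',R@[-.002,-.045,.12]+o*[1,1,0])
E
```

```text
deck [ 0.5258 -0.2046  0.062 ] [0.5567 0.0547 0.062 ] 0.2611637258157249 -0.11858485433246178
deck bottom [ 0.527  -0.2042  0.    ] [0.5581 0.0558 0.    ] 0.2618653299818976
shelf [array([ 0.5774, -0.2199,  0.265 ]), array([ 0.5659, -0.2138,  0.279 ])]
shelf [array([ 0.5851, -0.2209,  0.265 ]), array([ 0.5732, -0.2147,  0.279 ])]
bar [ 0.6076 -0.1391  0.12  ] [ 0.6032 -0.1631  0.12  ] [ 0.6122 -0.1148  0.12  ]
base [0.5218 0.2691 0.006 ]
base [0.635  0.2567 0.006 ]
brush [0.5038 0.2045 0.005 ]
brush [0.715  0.2046 0.005 ]
rack o [ 0.6132 -0.0962  0.062 ] -0.11858485433246178 bar [ 0.6059 -0.1406  0.12  ]
```

Request:
{"op": "carry_out", "data": {
  "steps": [
    [1,0.005,0.04,0,0,0,0],
    [1,0.005,0.04,0,0,0,0],
    [1,0.005,0.04,0,0,0,0],
    [1,0.005,0.04,0,0,0,0],
    [1,0.005,0.04,0,0,0,0],
    [1,0.005,0.04,0,0,0,0],
    [1,0.005,0.04,0,0,0,0],
    [1,0.005,0.04,0,0,0,0],
    [1,0.005,0.04,0,0,0,0],
    [1,0.005,0.04,0,0,0,0],
    [1,0,0,0,0,0,0]
  ]
}}

```text
clock: 3.3
tool_pos: [0.4583, 0.3034, 0.4202]
tcp_rot: [[-0.003, 0.116, 0.993], [0.002, 0.993, -0.116], [-1.0, 0.001, -0.003]]
ft_force: [-0.8, 0.1, -0.3]
grip_width: 0.0856
```

```bash
python3 - <<'E'
from h import *
o,m,im=snap('w2'); print(o['clock'],o['q'],o['tool_pos'],o['tcp_rot'],m['eye'])
print(proj(m,[.577,.305,.27]))
c=im[180:330,170:350,::-1]
cv2.imwrite('pics/w2a.png',cv2.resize(c,None,fx=4,fy=4,interpolation=cv2.INTER_CUBIC))
E
```

```text
3.3 [ 0.2097  0.3097 -1.0831  1.4988  0.2702  1.4973  0.5811] [0.4583 0.3034 0.4202] [[-0.0028  0.116   0.9932]
 [ 0.0016  0.9933 -0.116 ]
 [-1.      0.0013 -0.003 ]] [0.3794 0.3118 0.5644]
[[271.8522 284.3565]]
```

View pics/w2.png

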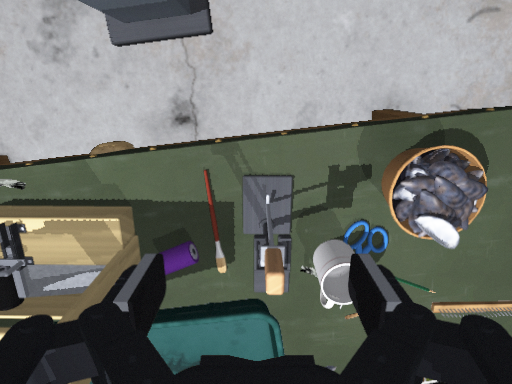

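View pics/w2a.png

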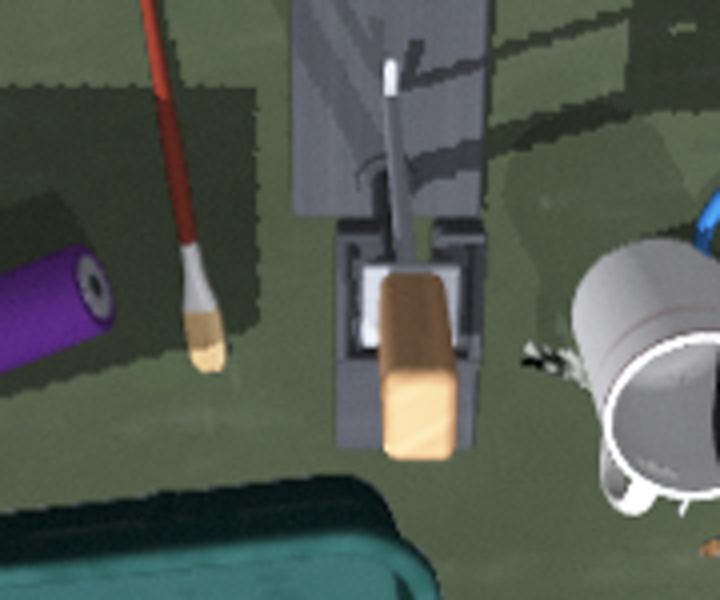

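```bash
python3 - <<'E'
from h import *
m,im=load('w2')
c=lambda x,y:(170+(x+.5)/4-.5,180+(y+.5)/4-.5)
hsv=cv2.cvtColor(im,cv2.COLOR_BGR2HSV)
mk=((hsv[...,2]>190)&(hsv[...,1]>60)&(hsv[...,0]<25)).astype(np.uint8); mk[:,:255]=0;mk[:,295:]=0;mk[:255]=0;mk[305:]=0
n,l,st,ce=cv2.connectedComponentsWithStats(mk); i=1+np.argmax(st[1:,4]); print(st[i],ce[i]); cc=ce[i]
print('handle top', onz(m,cc,.27), onz(m,c(419,415),.27))
for p in [(383,375),(455,375),(383,458),(453,458)]: print(onz(m,c(*p),.27))
for p in [(292,0+0),(294,215),(484,214)]: print('base',onz(m,c(*p),.006))
# flange front corners z=.21 (top), bottom .205
for p in [(362,264),(461,266)]: print('flange',onz(m,c(*p),.21))
s,d=None,None
E
```

```text
[266 273  18  22 362] [274.2735 283.616 ]
handle top [0.5764 0.3076 0.27  ] [0.5761 0.3078 0.27  ]
[0.5629 0.2996 0.27  ]
[0.5651 0.3184 0.27  ]
[0.5883 0.2968 0.27  ]
[0.5905 0.3155 0.27  ]
base [0.5301 0.2688 0.006 ]
base [0.6356 0.256  0.006 ]
base [0.6456 0.346  0.006 ]
flange [0.5607 0.2949 0.21  ]
flange [0.565 0.325 0.21 ]
```

Request:
{"op": "carry_out", "data": {
  "steps": [
    [1,0.0295,0.001,0,0,0,0],
    [1,0.0295,0.001,-0.01,0,0,0],
    [1,0.0295,0.001,-0.02,0,0,0],
    [1,0.0295,0.001,-0.03,0,0,0],
    [1,0,0,-0.02,0,0,0],
    [1,0,0,-0.02,0,0,0],
    [1,0,0,0,0,0,0],
    [1,0,0,0,0,0,0]
  ]
}}

```text
clock: 4.15
tool_pos: [0.5779, 0.3019, 0.322]
tcp_rot: [[0.0, 0.123, 0.992], [-0.001, 0.992, -0.123], [-1.0, -0.001, 0.0]]
ft_force: [-0.6, 0.4, 0.9]
grip_width: 0.0851
```

```bash
python3 - <<'E'
from h import *
o,m,im=snap('w3'); print(o['clock'],o['q'],o['tool_pos'],o['tcp_rot'],m['eye'])
print(proj(m,[[.5763,.3077,.27],[.563,.2996,.27]]))
E
```

```text
4.15 [ 0.1005  0.5692 -0.9704  1.4029  0.468   1.4109  0.5798] [0.5779 0.3019 0.322 ] [[ 0.0004  0.1226  0.9925]
 [-0.0006  0.9925 -0.1226]
 [-1.     -0.0006  0.0005]] [0.4986 0.3111 0.4659]
[[266.5202 212.7409]
 [251.6802 195.0865]]
```

View pics/w3.png

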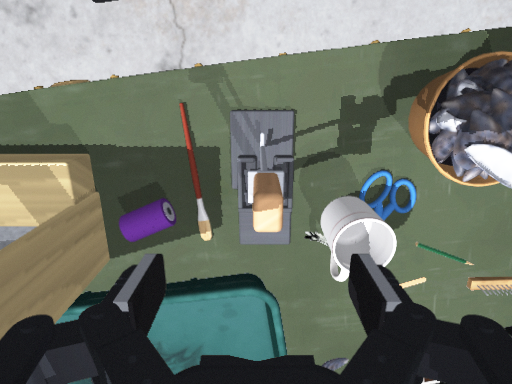

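Request:
{"op": "carry_out", "data": {
  "steps": [
    [1,-0.001,0.006,0,0,0,0],
    [1,0,0,-0.02,0,0,0],
    [1,0,0,-0.025,0,0,0],
    [1,0,0,-0.025,0,0,0],
    [1,0,0,-0.02,0,0,0],
    [1,0,0,-0.008,0,0,0],
    [1,0,0,0,0,0,0]
  ]
}}

```text
clock: 4.9
tool_pos: [0.5762, 0.3094, 0.2232]
tcp_rot: [[-0.0, 0.12, 0.993], [-0.0, 0.993, -0.12], [-1.0, -0.0, -0.0]]
ft_force: [0.2, 0.7, 0.5]
grip_width: 0.0856
```

```bash
python3 - <<'E'
from h import *
o,m,im=snap('w4'); print(o['clock'],o['q'],o['tool_pos'],o['tcp_rot'],o['ft_force'])
E
```

```text
4.9 [ 0.0741  0.6474 -0.9281  1.5201  0.5347  1.245   0.5195] [0.5762 0.3094 0.2232] [[-0.0004  0.1205  0.9927]
 [-0.0003  0.9927 -0.1205]
 [-1.     -0.0004 -0.0004]] [0.1732 0.6721 0.5442]
```

View pics/w4.png

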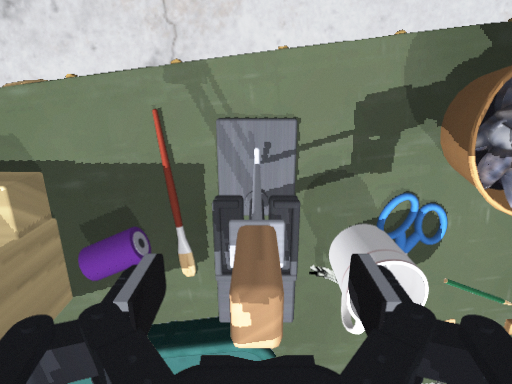

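Request:
{"op": "carry_out", "data": {
  "steps": [
    [0,0,0,0,0,0,0],
    [0,0,0,0,0,0,0],
    [0,0,0,0,0,0,0],
    [0,0,0,0,0,0,0],
    [0,0,0,0,0,0,0],
    [0,0,0,0,0,0,0],
    [0,0,0,0,0,0,0]
  ],
  "squeeze": 110
}}

```text
clock: 5.65
tool_pos: [0.5764, 0.3094, 0.2237]
tcp_rot: [[0.001, 0.121, 0.993], [0.0, 0.993, -0.121], [-1.0, 0.0, 0.001]]
ft_force: [-0.9, -0.3, 6.0]
grip_width: 0.0191
```

```bash
python3 - <<'E'
from h import *
o,m,im=snap('w5'); print(o['clock'],o['q'],o['tool_pos'],o['grip_width'],o['ft_force'])
cv2.imwrite('pics/w5a.png',cv2.resize(im[100:384,150:370,::-1],None,fx=2,fy=2))
E
```

```text
5.65 [ 0.0746  0.6468 -0.9285  1.5199  0.5347  1.2447  0.5196] [0.5764 0.3094 0.2237] 0.019122674628660845 [-0.8806 -0.2527  5.9858]
```

View pics/w5a.png

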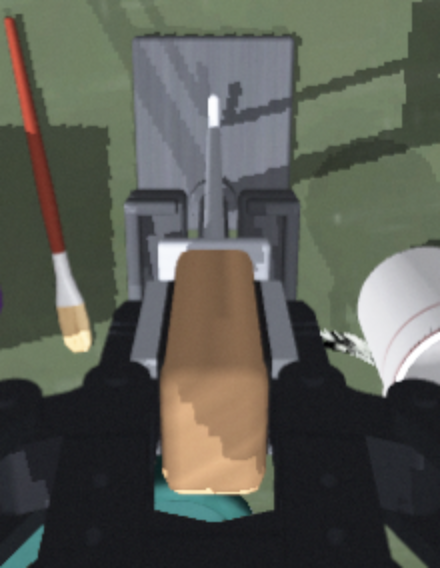

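Request:
{"op": "carry_out", "data": {
  "steps": [
    [0,0,0,0.008,0,0,0],
    [0,0,0,0.012,0,0,0],
    [0,0,0,0.012,0,0,0],
    [0,0,0,0,0,0,0]
  ]
}}

```text
clock: 6.1
tool_pos: [0.5768, 0.3099, 0.2576]
tcp_rot: [[0.002, 0.121, 0.993], [0.001, 0.993, -0.121], [-1.0, 0.002, 0.002]]
ft_force: [0.1, 0.5, -0.6]
grip_width: 0.0191
```

```bash
python3 - <<'E'
from h import *
o,m,im=snap('d6','side'); print(o['clock'],o['q'],o['tool_pos'],o['grip_width'],o['ft_force'])
o,m2,im2=snap('w6')
cv2.imwrite('pics/d6a.png',np.hstack([cv2.resize(im[110:260,320:450,::-1],None,fx=3,fy=3),cv2.resize(im2[100:384,150:370,::-1],(349,450))]))
E
```

```text
6.1 [ 0.0816  0.6184 -0.9455  1.4826  0.5106  1.2988  0.5378] [0.5768 0.3099 0.2576] 0.01913636710577498 [ 0.1435  0.5231 -0.5706]
```

View pics/d6a.png

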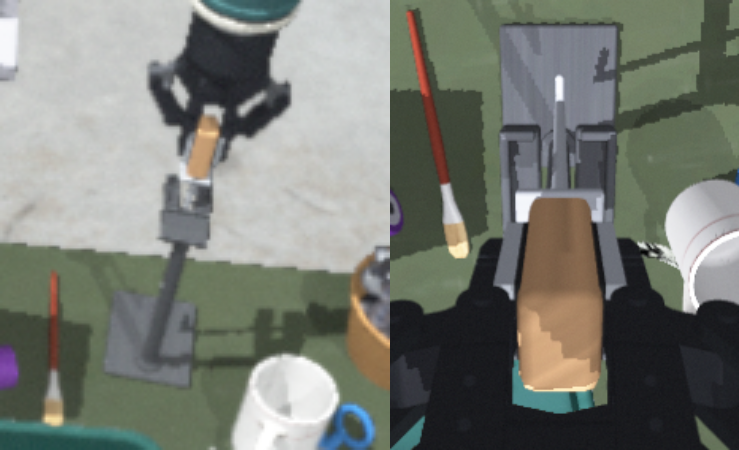

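Request:
{"op": "carry_out", "data": {
  "steps": [
    [0,-0.02,0.0025,0,0,0,0],
    [0,-0.03,0.0035,0,0,0,0],
    [0,-0.03,0.0035,0,0,0,0],
    [0,-0.03,0.0035,0.01,0,0,0],
    [0,-0.02,0,0.03,0,0,0],
    [0,-0.01,-0.01,0.03,0,0,0],
    [0,-0.01,-0.02,0.03,0,0,0],
    [0,-0.005,-0.035,0,0,0,0],
    [0,-0.005,-0.035,0,0,0,0],
    [0,-0.005,-0.035,0,0,0,0],
    [0,-0.005,-0.035,0,0,0,0],
    [0,-0.005,-0.035,0,0,0,0],
    [0,-0.005,-0.035,0,0,0,0],
    [0,-0.005,-0.035,0,0,0,0],
    [0,0,-0.035,0,0,0,0],
    [0,0,-0.035,0,0,0,0],
    [0,0,0,0,0,0,0]
  ]
}}

```text
clock: 7.9
tool_pos: [0.3907, -0.0265, 0.3547]
tcp_rot: [[-0.001, 0.126, 0.992], [-0.0, 0.992, -0.126], [-1.0, -0.0, -0.001]]
ft_force: [0.5, 0.9, -1.1]
grip_width: 0.0186
```

```bash
python3 - <<'E'
from h import *
from station import sensors
o=sensors.get_obs(); print(o['clock'],o['q'],o['tool_pos'],o['tcp_rot'],o['grip_width'],o['ft_force'])
E
```

```text
7.9 [ 0.8765 -0.1429 -0.7853  1.9425 -0.1045  1.3028  1.5687] [ 0.3907 -0.0265  0.3547] [[-0.0009  0.1258  0.9921]
 [-0.      0.9921 -0.1258]
 [-1.     -0.0001 -0.0008]] 0.018597354364188683 [ 0.5061  0.8951 -1.0788]
```

Request:
{"op": "carry_out", "data": {
  "steps": [
    [0,-0.002,-0.014,-0.004,-0.0103,-0.0867,0.0013],
    [0,-0.002,-0.014,-0.004,-0.0103,-0.0867,0.0013],
    [0,-0.002,-0.014,-0.004,-0.0103,-0.0867,0.0013],
    [0,-0.002,-0.014,-0.004,-0.0103,-0.0867,0.0013],
    [0,-0.002,-0.015,-0.004,-0.0103,-0.0867,0.0013],
    [0,-0.002,-0.015,-0.004,-0.0103,-0.0867,0.0013],
    [0,0,0,0,0,0,0],
    [0,0,0,0,0,0,0]
  ]
}}

```text
clock: 8.7
tool_pos: [0.383, -0.0987, 0.3343]
tcp_rot: [[0.442, 0.112, 0.89], [-0.053, 0.994, -0.099], [-0.895, -0.003, 0.445]]
ft_force: [0.0, 0.4, -2.1]
grip_width: 0.0189
```

```bash
cat >> h.py <<'E'
RO=np.array([.6132,-.0962,0]); RY=-.118
def torack(P): return Rz(RY).T@(np.asarray(P)-RO)
def toworld(P): return Rz(RY)@np.asarray(P)+RO
def crook(o): return o['tool_pos']+.2037*o['tcp_rot'][:,0]
E
python3 - <<'E'
from h import *
o,m,im=snap('w7'); print(o['clock'],o['q'],o['tool_pos'],o['tcp_rot'],o['grip_width'],o['ft_force'])
print('tool in rack',Rz(RY).T@o['tcp_rot'])
print('crook rack',torack(crook(o)), 'crook px',proj(m,crook(o)),'bar px',proj(m,toworld([-.001,-.0437,.12])))
E
```

```text
8.7 [ 0.5773 -0.3845 -0.2674  2.2603 -0.2528  0.8106  1.8984] [ 0.383  -0.0987  0.3343] [[ 0.4423  0.1121  0.8898]
 [-0.0526  0.9937 -0.099 ]
 [-0.8953 -0.003   0.4454]] 0.01894678654392572 [ 0.0494  0.4043 -2.1361]
tool in rack [[ 0.4455 -0.0057  0.8953]
 [-0.0002  1.      0.0064]
 [-0.8953 -0.003   0.4454]]
crook rack [-0.1375 -0.0296  0.1519] crook px [[257.5268 163.7632]] bar px [[247.3765 221.8518]]
```

View pics/w7.png

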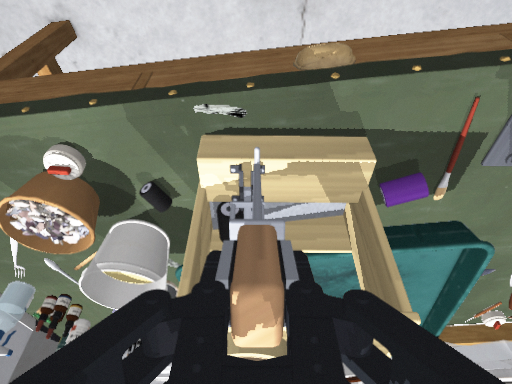

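Request:
{"op": "carry_out", "data": {
  "steps": [
    [0,0.016,-0.007,-0.003,0,0,0],
    [0,0.016,-0.007,-0.003,-0.0025,-0.0205,0],
    [0,0.016,-0.006,-0.004,-0.0025,-0.0205,0],
    [0,0,0,0,-0.0025,-0.0205,0],
    [0,0,0,0,0,0,0],
    [0,0,0,0,0,0,0]
  ]
}}

```text
clock: 9.35
tool_pos: [0.4305, -0.1202, 0.3245]
tcp_rot: [[0.497, 0.116, 0.86], [-0.061, 0.993, -0.098], [-0.866, -0.004, 0.501]]
ft_force: [-0.7, 0.6, -1.4]
grip_width: 0.0189
```

```bash
cat >> h.py <<'E'
def rep(tag):
    o,m,im=snap(tag); print(o['clock'],o['q'],o['tool_pos'],o['grip_width'],o['ft_force'])
    print('tool in rack',Rz(RY).T@o['tcp_rot'],'\ntilt',np.degrees(np.arccos(-o['tcp_rot'][2,0])))
    c=crook(o)
    print('crook rack',torack(c), 'crook px',proj(m,c),'bar px',proj(m,toworld([-.001,-.0437,.12])))
    return o,m,im
E
python3 - <<'E'
from h import *
o,m,im=rep('w8'); cv2.imwrite('pics/w8a.png',cv2.resize(im[80:280,150:400,::-1],None,fx=3,fy=3,interpolation=cv2.INTER_CUBIC))
E
```

```text
9.35 [ 0.5769 -0.2798 -0.2652  2.2391 -0.263   0.6695  1.9233] [ 0.4305 -0.1202  0.3245] 0.018934953013651317 [-0.7155  0.5823 -1.39  ]
tool in rack [[ 0.5007 -0.0021  0.8656]
 [-0.0023  1.      0.0038]
 [-0.8656 -0.0039  0.5007]] 
tilt 30.045156544755358
crook rack [-0.0766 -0.0458  0.1482] crook px [[257.5121 163.7041]] bar px [[258.9234 190.8693]]
```

View pics/w8a.png

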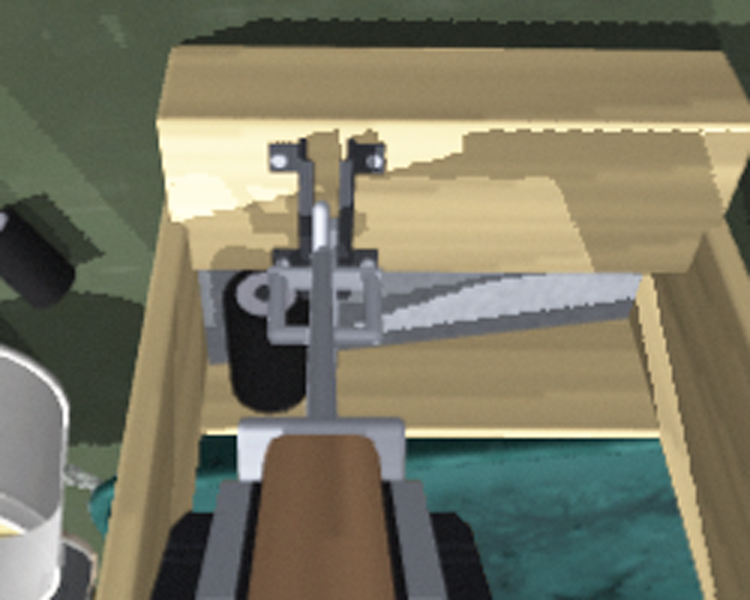

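Request:
{"op": "carry_out", "data": {
  "steps": [
    [0,0.02,-0.002,-0.004,0,0,0],
    [0,0.02,-0.002,-0.003,0,0,0],
    [0,0.02,-0.002,0,0,0,0],
    [0,0.015,-0.001,0,0,0,0],
    [0,0,0,0,0,0,0],
    [0,0,0,0,0,0,0]
  ]
}}

```text
clock: 10.0
tool_pos: [0.5055, -0.127, 0.3173]
tcp_rot: [[0.497, 0.115, 0.86], [-0.061, 0.993, -0.098], [-0.866, -0.004, 0.501]]
ft_force: [-1.6, -0.3, -0.7]
grip_width: 0.0189
```

```bash
python3 - <<'E'
from h import *
o,m,im=rep('w9'); cv2.imwrite('pics/w9a.png',cv2.resize(im[80:280,150:400,::-1],None,fx=3,fy=3,interpolation=cv2.INTER_CUBIC))
E
```

```text
10.0 [ 0.59   -0.1049 -0.3464  2.1212 -0.1642  0.603   1.8035] [ 0.5055 -0.127   0.3173] 0.01889852770557996 [-1.5737 -0.3368 -0.7122]
tool in rack [[ 0.5007 -0.0029  0.8656]
 [-0.0017  1.      0.0044]
 [-0.8656 -0.0036  0.5007]] 
tilt 30.0450089534586
crook rack [-0.0013 -0.0436  0.1409] crook px [[257.5122 163.6966]] bar px [[257.4564 151.4607]]
```

View pics/w9a.png

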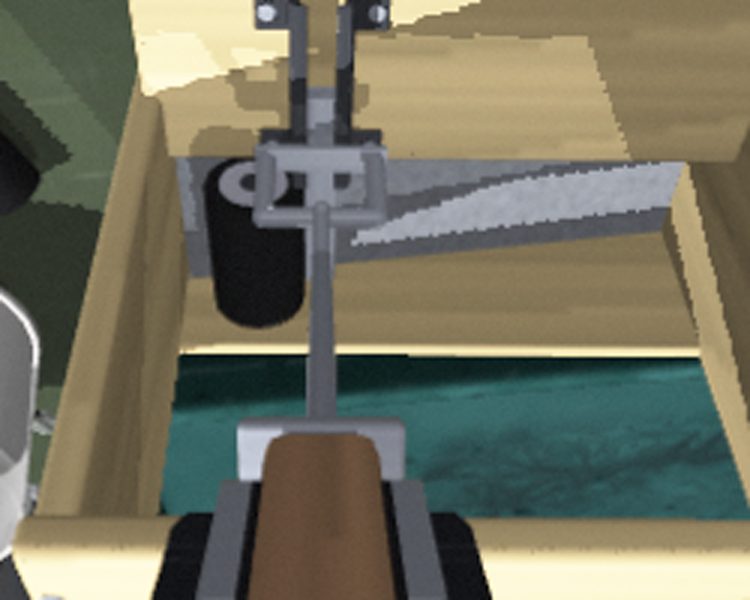

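Request:
{"op": "carry_out", "data": {
  "steps": [
    [0,0.018,-0.002,0,0,0,0],
    [0,0.018,-0.002,0,0,0,0],
    [0,0,0,-0.01,0,0,0],
    [0,0,0,-0.01,0,0,0],
    [0,0,0,-0.01,0,0,0],
    [0,0,0,0,0,0,0],
    [0,0,0,0,0,0,0]
  ]
}}

```text
clock: 10.75
tool_pos: [0.5415, -0.1311, 0.2872]
tcp_rot: [[0.497, 0.115, 0.86], [-0.061, 0.993, -0.098], [-0.866, -0.004, 0.501]]
ft_force: [-0.3, -0.6, -0.3]
grip_width: 0.0191
```

```bash
python3 - <<'E'
from h import *
o,m,im=rep('w10'); cv2.imwrite('pics/w10a.png',cv2.resize(im[80:280,150:400,::-1],None,fx=3,fy=3,interpolation=cv2.INTER_CUBIC))
E
```

```text
10.75 [ 0.5825  0.0066 -0.3762  2.0939 -0.0811  0.5199  1.7231] [ 0.5415 -0.1311  0.2872] 0.019050478024650236 [-0.2638 -0.5685 -0.3095]
tool in rack [[ 0.5009 -0.0028  0.8655]
 [-0.0019  1.      0.0043]
 [-0.8655 -0.0037  0.5009]] 
tilt 30.05796888114927
crook rack [ 0.035  -0.0434  0.1109] crook px [[257.5357 163.6947]] bar px [[257.3925 143.5556]]
```

View pics/w10a.png

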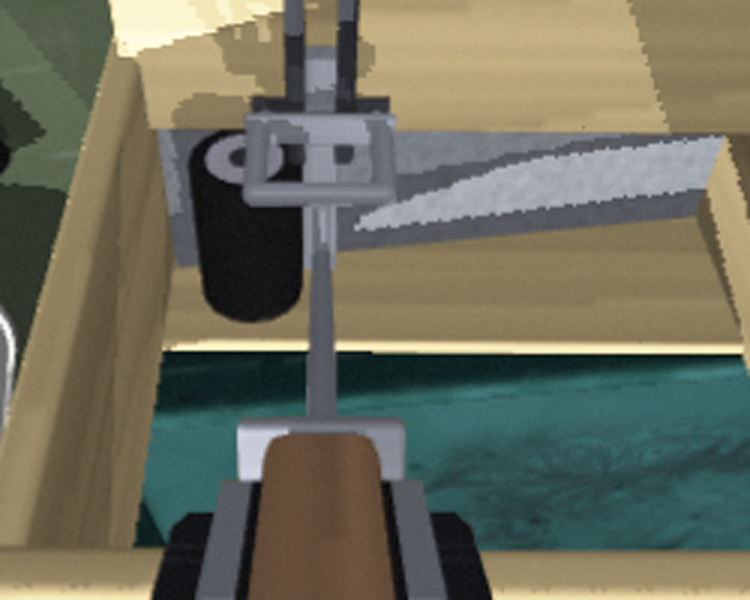

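Request:
{"op": "carry_out", "data": {
  "steps": [
    [0,-0.0099,0.0012,0,0,0,0],
    [0,-0.0099,0.0012,0,0,0,0],
    [0,-0.0099,0.0012,0,0,0,0],
    [0,-0.0099,0.0012,0,0,0,0],
    [0,-0.0099,0.0012,0,0,0,0],
    [0,-0.0099,0.0012,0,0,0,0],
    [0,0,0,0,0,0,0]
  ]
}}

```text
clock: 11.5
tool_pos: [0.4815, -0.1239, 0.2875]
tcp_rot: [[0.498, 0.115, 0.86], [-0.061, 0.993, -0.098], [-0.865, -0.004, 0.502]]
ft_force: [-0.3, -0.2, -0.8]
grip_width: 0.0186
```

```bash
python3 - <<'E'
from h import *
o,m,im=rep('w11'); cv2.imwrite('pics/w11a.png',cv2.resize(im[80:280,150:400,::-1],None,fx=3,fy=3,interpolation=cv2.INTER_CUBIC))
E
```

```text
11.5 [ 0.5949 -0.1238 -0.3428  2.2089 -0.2009  0.5348  1.846 ] [ 0.4815 -0.1239  0.2875] 0.018634461299656516 [-0.2707 -0.1828 -0.7633]
tool in rack [[ 0.5016 -0.0025  0.8651]
 [-0.0024  1.      0.0042]
 [-0.8651 -0.0042  0.5016]] 
tilt 30.103805259117117
crook rack [-0.0254 -0.0435  0.1113] crook px [[257.5633 163.7249]] bar px [[257.2609 184.5633]]
```

View pics/w11a.png

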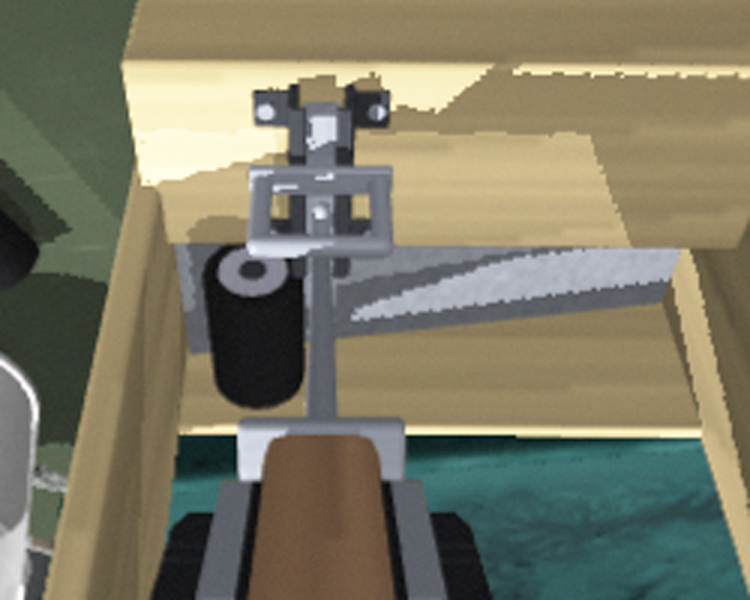

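Request:
{"op": "carry_out", "data": {
  "steps": [
    [0,-0.006,0.0007,0,0,0,0],
    [0,-0.006,0.0007,0,0,0,0],
    [0,-0.005,0.0006,0,0,0,0],
    [0,-0.004,0.0005,0,0,0,0],
    [0,0,0,0,0,0,0],
    [0,0,0,0,0,0,0]
  ]
}}

```text
clock: 12.15
tool_pos: [0.4614, -0.1213, 0.2872]
tcp_rot: [[0.497, 0.115, 0.86], [-0.061, 0.993, -0.098], [-0.865, -0.004, 0.501]]
ft_force: [-0.7, -1.1, -0.5]
grip_width: 0.019
```

```bash
python3 - <<'E'
from h import *
o,m,im=rep('w12'); cv2.imwrite('pics/w12a.png',cv2.resize(im[80:280,150:400,::-1],None,fx=3,fy=3,interpolation=cv2.INTER_CUBIC))
for x in (-.052,-.056,-.06): print(x,proj(m,toworld([x,-.0437,.12])))
E
```

```text
12.15 [ 0.5911 -0.1682 -0.3231  2.2452 -0.2354  0.546   1.8845] [ 0.4614 -0.1213  0.2872] 0.018986686017095706 [-0.7315 -1.0516 -0.4851]
tool in rack [[ 0.501  -0.0029  0.8654]
 [-0.0018  1.      0.0043]
 [-0.8654 -0.0037  0.501 ]] 
tilt 30.06587392995556
crook rack [-0.0457 -0.0432  0.1109] crook px [[257.5384 163.7124]] bar px [[256.9469 196.5311]]
-0.052 [[257.0897 165.1855]]
-0.056 [[257.1022 162.4327]]
-0.06 [[257.1149 159.6316]]
```

View pics/w12a.png

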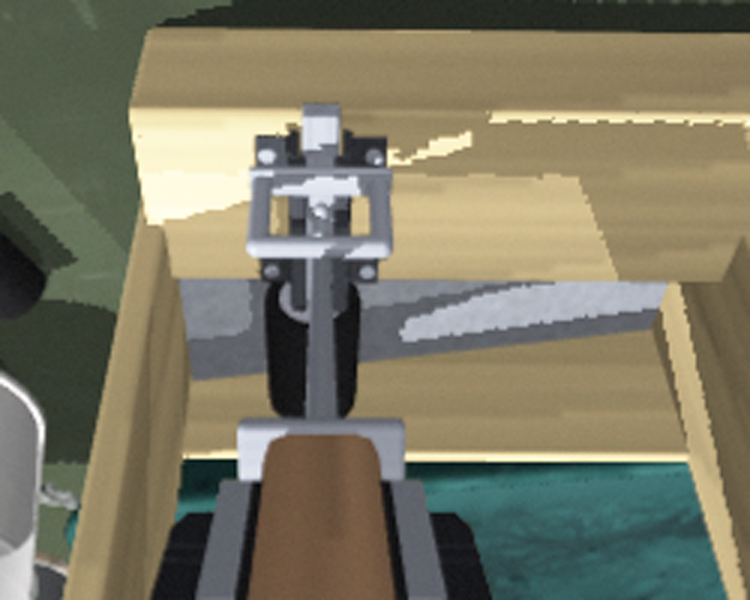

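Request:
{"op": "carry_out", "data": {
  "steps": [
    [0,-0.002,0.0002,0,0,0,0],
    [0,-0.002,0.0002,0,0,0,0],
    [0,-0.001,0.0001,0,0,0,0],
    [0,0,0,0,0,0,0],
    [0,0,0,0,0,0,0]
  ]
}}

```text
clock: 12.7
tool_pos: [0.4567, -0.1209, 0.2876]
tcp_rot: [[0.498, 0.115, 0.86], [-0.061, 0.993, -0.097], [-0.865, -0.004, 0.502]]
ft_force: [4.0, -0.7, 1.9]
grip_width: 0.019
```

```bash
python3 - <<'E'
from h import *
o,m,im=rep('w13'); cv2.imwrite('pics/w13a.png',cv2.resize(im[80:280,150:400,::-1],None,fx=3,fy=3,interpolation=cv2.INTER_CUBIC))
for x in (-.052,-.056,-.06): print(x,proj(m,toworld([x,-.0437,.12])))
E
```

```text
12.7 [ 0.5898 -0.1796 -0.3176  2.2536 -0.2433  0.5487  1.8938] [ 0.4567 -0.1209  0.2876] 0.01904059800524485 [ 3.9986 -0.6795  1.8801]
tool in rack [[ 0.5018 -0.0028  0.865 ]
 [-0.0019  1.      0.0044]
 [-0.865  -0.0039  0.5017]] 
tilt 30.116823310041745
crook rack [-0.0503 -0.0434  0.1114] crook px [[257.5402 163.6794]] bar px [[257.0599 198.7006]]
-0.052 [[257.2113 167.9547]]
-0.056 [[257.2245 165.2572]]
-0.06 [[257.238  162.5128]]
```

View pics/w13a.png

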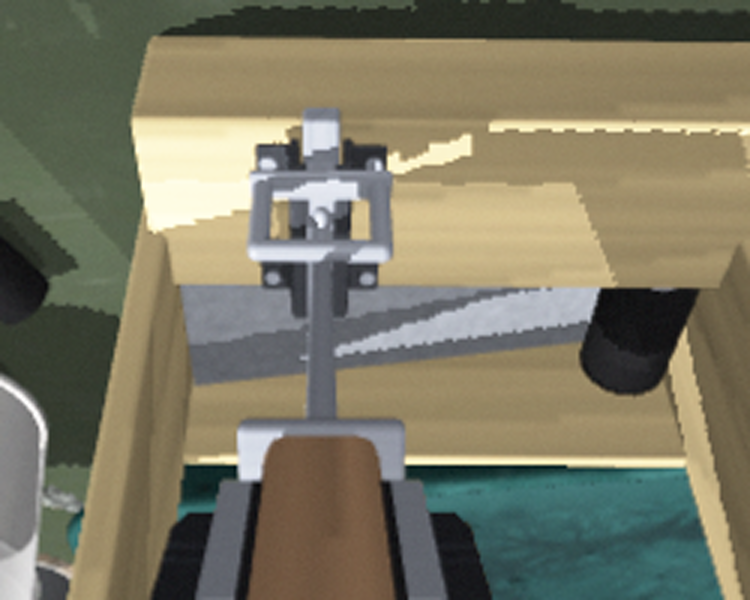

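Request:
{"op": "carry_out", "data": {
  "steps": [
    [0,0.008,-0.0009,0,0,0,0],
    [0,0.008,-0.0009,0,0,0,0],
    [0,0.008,-0.0009,0,0,0,0],
    [0,0,0,0,0,0,0],
    [0,0,0,0.01,0,0,0],
    [0,0,0,0.012,0,0,0],
    [0,0,0,0.013,0,0,0],
    [0,0,0,0,0,0,0]
  ]
}}

```text
clock: 13.55
tool_pos: [0.4809, -0.1238, 0.3244]
tcp_rot: [[0.5, 0.115, 0.859], [-0.062, 0.993, -0.097], [-0.864, -0.005, 0.503]]
ft_force: [0.6, -0.5, -1.6]
grip_width: 0.0189
```

```bash
python3 - <<'E'
from h import *
o,m,im=rep('w14'); cv2.imwrite('pics/w14a.png',cv2.resize(im[80:280,150:400,::-1],None,fx=3,fy=3,interpolation=cv2.INTER_CUBIC))
for x in (-.052,-.056,-.06): print(x,proj(m,toworld([x,-.0437,.12])))
E
```

```text
13.55 [ 0.5998 -0.1687 -0.3334  2.1572 -0.2079  0.6288  1.8491] [ 0.4809 -0.1238  0.3244] 0.01890207050872723 [ 0.6382 -0.4514 -1.5757]
tool in rack [[ 0.5034 -0.0027  0.8641]
 [-0.0026  1.      0.0046]
 [-0.8641 -0.0046  0.5034]] 
tilt 30.22547950867246
crook rack [-0.0256 -0.0435  0.1484] crook px [[257.5158 163.6799]] bar px [[257.3207 162.5185]]
-0.052 [[257.4926 128.522 ]]
-0.056 [[257.5076 125.5467]]
-0.06 [[257.5229 122.521 ]]
```

View pics/w14a.png

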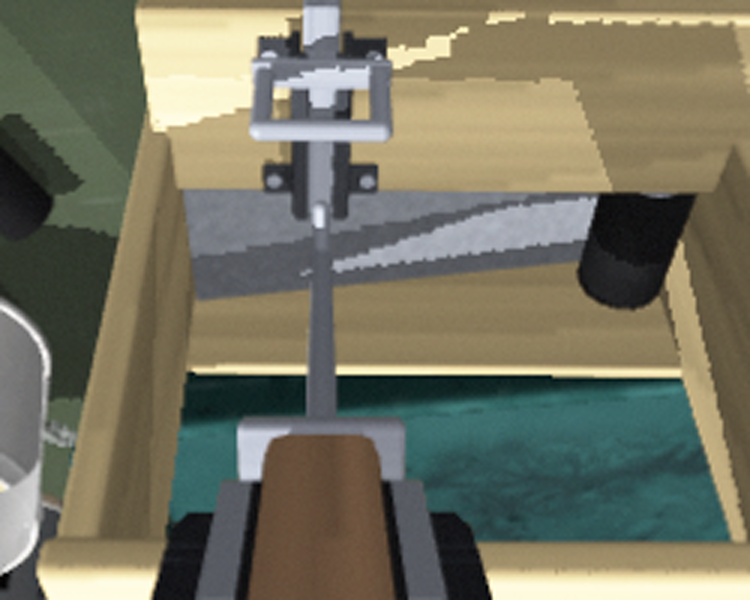

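Request:
{"op": "carry_out", "data": {
  "steps": [
    [0,-0.01,0.0012,0.012,0,0,0],
    [0,-0.012,0.0014,0.012,0,0,0],
    [0,-0.012,0.0014,0.012,0,0,0],
    [0,-0.01,0.0012,0.01,0.0103,0.0867,0],
    [0,-0.01,0.0012,0.005,0.0103,0.0867,0],
    [0,-0.01,0.0012,0,0.0103,0.0867,0],
    [0,0,0,0,0.0103,0.0867,0],
    [0,0,0,0,0.0103,0.0867,0],
    [0,0,0,0,0.0106,0.0897,0],
    [0,0,0,0,0,0,0]
  ]
}}

```text
clock: 14.6
tool_pos: [0.4172, -0.1159, 0.3721]
tcp_rot: [[-0.006, 0.113, 0.994], [0.0, 0.994, -0.113], [-1.0, -0.0, -0.006]]
ft_force: [0.1, 0.3, -1.6]
grip_width: 0.0189
```

```bash
python3 - <<'E'
from h import *
o,m,im=rep('w15'); print(o['tcp_rot'])
E
```

```text
14.6 [ 0.6188 -0.0361 -0.4041  1.8421 -0.0136  1.3388  1.6759] [ 0.4172 -0.1159  0.3721] 0.018851015786807517 [ 0.1194  0.3082 -1.6066]
tool in rack [[-0.0062 -0.005   1.    ]
 [-0.0003  1.      0.005 ]
 [-1.     -0.0003 -0.0062]] 
tilt 0.3562113950338855
crook rack [-0.1936 -0.0427  0.1685] crook px [[257.518  164.2327]] bar px [[256.0828 288.267 ]]
[[-0.0062  0.1127  0.9936]
 [ 0.0004  0.9936 -0.1127]
 [-1.     -0.0003 -0.0062]]
```

View pics/w15.png

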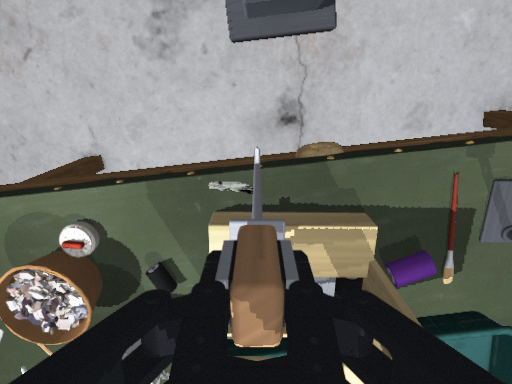

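Request:
{"op": "carry_out", "data": {
  "steps": [
    [0,0.003,0.03,0,0,0,0],
    [0,0.004,0.04,0,0,0,0],
    [0,0.004,0.04,0,0,0,0],
    [0,0.004,0.04,0,0,0,0],
    [0,0.004,0.04,0,0,0,0],
    [0,0.004,0.04,0,0,0,0],
    [0,0.004,0.04,0,0,0,0],
    [0,0.004,0.04,0,0,0,0],
    [0,0.003,0.04,0,0,0,0],
    [0,0.003,0.04,0,0,0,0],
    [0,0.003,0.04,0,0,0,0],
    [0,0,0.01,0,0,0,0],
    [0,0,0,-0.03,0,0,0],
    [0,0,0,-0.03,0,0,0],
    [0,0,0,-0.03,0,0,0],
    [0,0,0,-0.02,0,0,0],
    [0,0,0,0,0,0,0]
  ]
}}

```text
clock: 16.35
tool_pos: [0.4555, 0.3226, 0.261]
tcp_rot: [[-0.004, 0.113, 0.994], [-0.003, 0.994, -0.113], [-1.0, -0.004, -0.004]]
ft_force: [0.6, 0.5, -0.7]
grip_width: 0.0189
```

```bash
python3 - <<'E'
from h import *
o,m,im=snap('w16'); print(o['clock'],o['q'],o['tool_pos'],o['tcp_rot'])
# stand fork z .21 etc predicted
E
```

```text
16.35 [-0.0219  0.3751 -0.8187  1.7239  0.293   1.1761  0.5355] [0.4555 0.3226 0.261 ] [[-0.0043  0.1135  0.9935]
 [-0.0032  0.9935 -0.1135]
 [-1.     -0.0036 -0.004 ]]
```

View pics/w16.png

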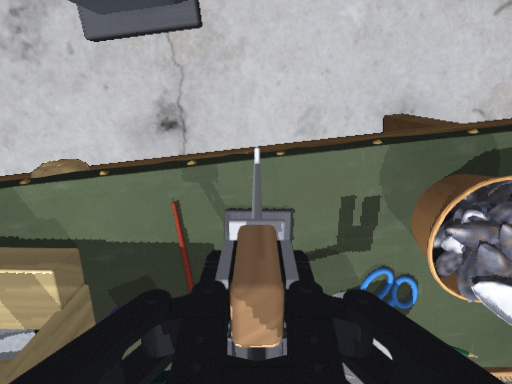

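Request:
{"op": "carry_out", "data": {
  "steps": [
    [0,0.02,-0.002,0,0.0032,-0.0043,0],
    [0,0.025,-0.003,0,0,0,0],
    [0,0.025,-0.003,0,0,0,0],
    [0,0.02,-0.002,0,0,0,0],
    [0,0.02,-0.002,0,0,0,0],
    [0,0.011,-0.001,0,0,0,0],
    [0,0,0,0,0,0,0],
    [0,0,0,0,0,0,0]
  ]
}}

```text
clock: 17.2
tool_pos: [0.5768, 0.3114, 0.2639]
tcp_rot: [[0.003, 0.113, 0.994], [0.002, 0.994, -0.113], [-1.0, 0.003, 0.002]]
ft_force: [-0.0, -0.3, -1.1]
grip_width: 0.0187
```

```bash
python3 - <<'E'
from h import *
o,m,im=snap('w17'); print(o['clock'],o['tool_pos'],o['tcp_rot'],o['ft_force'])
o,m2,im2=snap('d17','side')
a=cv2.imread('pics/w6.png')
cv2.imwrite('pics/w17a.png',np.hstack([cv2.resize(a[90:290,180:330],None,fx=2.2,fy=2.2),cv2.resize(im[90:290,180:330,::-1],None,fx=2.2,fy=2.2)]))
E
```

```text
17.2 [0.5768 0.3114 0.2639] [[ 0.0025  0.1129  0.9936]
 [ 0.0023  0.9936 -0.1129]
 [-1.      0.0025  0.0022]] [-0.0144 -0.2519 -1.1262]
```

View pics/w17a.png

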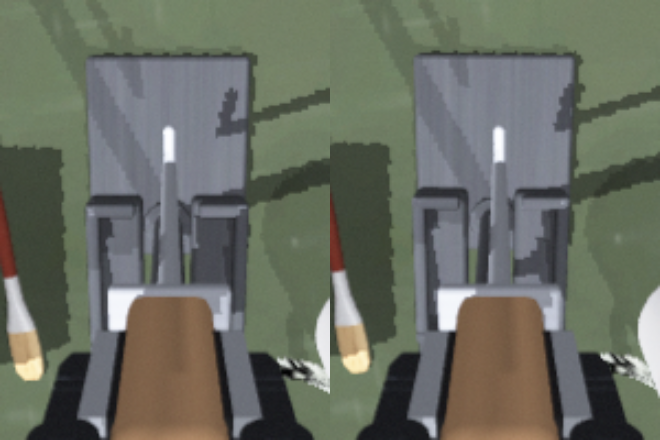

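View pics/d17.png

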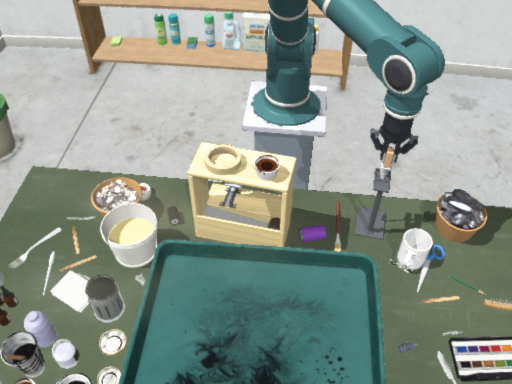

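Request:
{"op": "carry_out", "data": {
  "steps": [
    [0,-0.0003,-0.0018,0,-0.0023,0.0025,0],
    [0,0,0,-0.01,0,0,0],
    [0,0,0,-0.01,0,0,0],
    [0,0,0,-0.01,0,0,0],
    [0,0,0,-0.006,0,0,0],
    [0,0,0,0,0,0,0],
    [0,0,0,0,0,0,0]
  ]
}}

```text
clock: 18.0
tool_pos: [0.5772, 0.3093, 0.2273]
tcp_rot: [[-0.0, 0.113, 0.994], [-0.0, 0.994, -0.113], [-1.0, -0.0, -0.0]]
ft_force: [-0.1, -0.6, -0.7]
grip_width: 0.0188
```

```bash
python3 - <<'E'
from h import *
o,m,im=snap('w18'); print(o['clock'],o['tool_pos'],o['tcp_rot'],o['ft_force'])
a=cv2.imread('pics/w5.png')
cv2.imwrite('pics/w18a.png',np.hstack([cv2.resize(a[90:290,180:330],None,fx=2.5,fy=2.5),cv2.resize(im[90:290,180:330,::-1],None,fx=2.5,fy=2.5)]))
E
```

```text
18.0 [0.5772 0.3093 0.2273] [[-0.0005  0.1134  0.9935]
 [-0.0004  0.9935 -0.1134]
 [-1.     -0.0005 -0.0004]] [-0.1405 -0.5651 -0.68  ]
```

View pics/w18a.png

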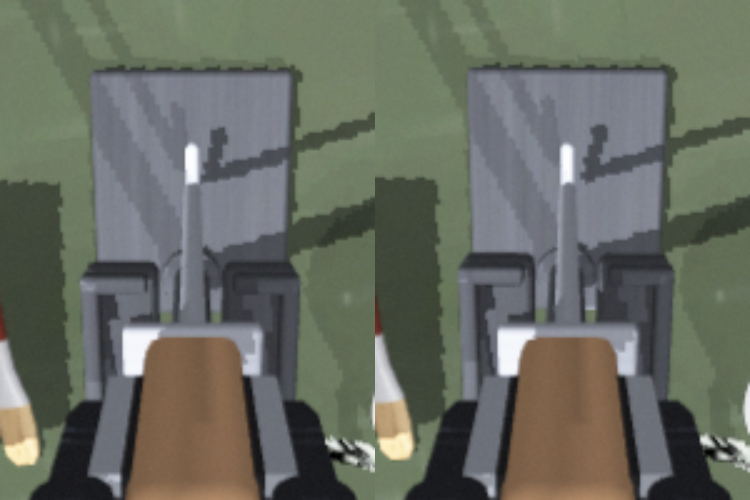

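Request:
{"op": "carry_out", "data": {
  "steps": [
    [0,0,0,-0.002,0,0,0],
    [0,0,0,-0.002,0,0,0],
    [0,0,0,0,0,0,0],
    [0,0,0,0,0,0,0]
  ]
}}

```text
clock: 18.45
tool_pos: [0.5774, 0.3094, 0.2237]
tcp_rot: [[0.0, 0.114, 0.994], [-0.0, 0.994, -0.114], [-1.0, -0.0, 0.0]]
ft_force: [-0.8, -1.2, 5.2]
grip_width: 0.0186
```

Request:
{"op": "carry_out", "data": {
  "steps": [
    [0.25,0,0,0,0,0,0],
    [0.3,0,0,0,0,0,0],
    [0.5,0,0,0,0,0,0],
    [1,0,0,0,0,0,0],
    [1,0,0,0,0,0,0],
    [1,0,0,0,0,0,0],
    [1,0,0,0,0,0,0]
  ]
}}

```text
clock: 19.15
tool_pos: [0.5771, 0.3092, 0.2232]
tcp_rot: [[-0.0, 0.113, 0.994], [-0.001, 0.994, -0.113], [-1.0, -0.001, -0.0]]
ft_force: [-0.6, -0.1, 0.2]
grip_width: 0.0851
```

```bash
python3 - <<'E'
from h import *
o,m,im=snap('w19'); print(o['clock'],o['tool_pos'],o['ft_force'],o['grip_width'])
a=cv2.imread('pics/w4.png')
cv2.imwrite('pics/w19a.png',np.hstack([cv2.resize(a[90:370,130:390],None,fx=1.5,fy=1.5),cv2.resize(im[90:370,130:390,::-1],None,fx=1.5,fy=1.5)]))
E
```

```text
19.15 [0.5771 0.3092 0.2232] [-0.5706 -0.0999  0.1551] 0.08511307258184356
```

View pics/w19a.png

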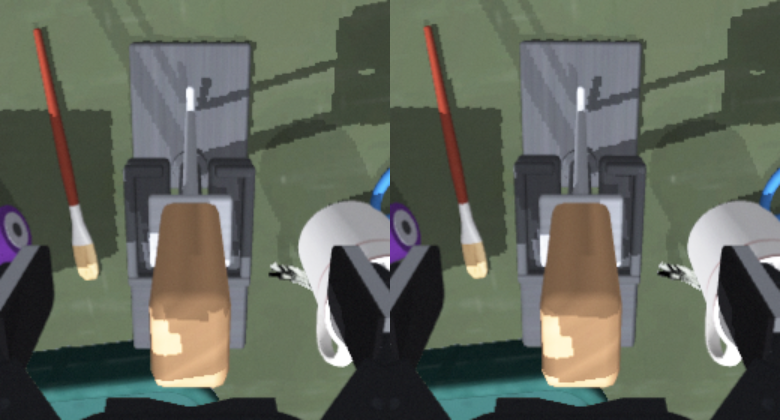

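Rod hangs as before, gripper open. Withdraw upwards and move to check the rack.

Request:
{"op": "carry_out", "data": {
  "steps": [
    [1,0,0,0.015,0,0,0],
    [1,0,0,0.025,0,0,0],
    [1,0,0,0.03,0,0,0],
    [1,0,0,0.03,0,0,0],
    [1,0,0,0.03,0,0,0],
    [1,-0.03,0,0.03,0,0,0],
    [1,-0.03,-0.02,0.03,0,0,0],
    [1,-0.03,-0.04,0,0,0,0],
    [1,-0.03,-0.04,0,0,0,0],
    [1,-0.02,-0.04,0,0,0,0],
    [1,-0.01,-0.04,0,0,0,0],
    [1,0,-0.04,0,0,0,0],
    [1,0,-0.04,0,0,0,0],
    [1,0,-0.04,0,0,0,0],
    [1,0,-0.03,0,0,0,0],
    [1,0,0,0,0,0,0],
    [1,0,0,0,0,0,0]
  ]
}}

```text
clock: 20.9
tool_pos: [0.4271, -0.0205, 0.4141]
tcp_rot: [[0.001, 0.114, 0.994], [-0.001, 0.994, -0.114], [-1.0, -0.001, 0.001]]
ft_force: [0.5, 0.6, 0.2]
grip_width: 0.0853
```

```bash
python3 - <<'E'
from h import *
o,m,im=snap('w20'); print(o['clock'],o['tool_pos'],o['q'])
print('bar -.06/-.052',proj(m,[toworld([x,-.0437,.12]) for x in(-.06,-.052)]),'roller end front/rear',proj(m,[toworld([x,.114,.042]) for x in(.022,.057,.092)]))
_,ms,ims=snap('s20','scene'); _,md,imd=snap('d20','side')
cv2.imwrite('pics/s20a.png',np.hstack([cv2.resize(ims[130:290,150:320,::-1],(425,400)),cv2.resize(imd[140:260,270:420,::-1],(375,400))]))
E
```

```text
20.9 [ 0.4271 -0.0205  0.4141] [ 0.5725 -0.0701 -0.5556  1.7764 -0.0367  1.4243  1.4802]
bar -.06/-.052 [[192.7726 237.2237]
 [193.0857 242.0138]] roller end front/rear [[290.3416 259.5611]
 [289.6409 276.27  ]
 [288.963  292.3537]]
```

View pics/w20.png

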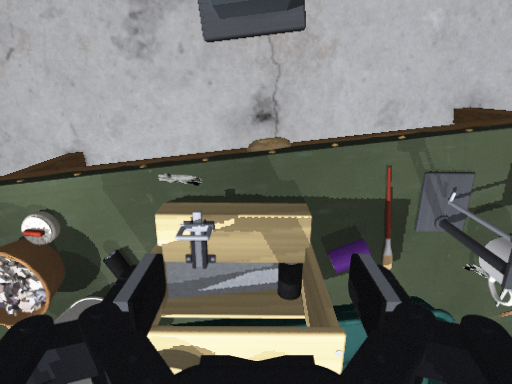

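View pics/s20a.png

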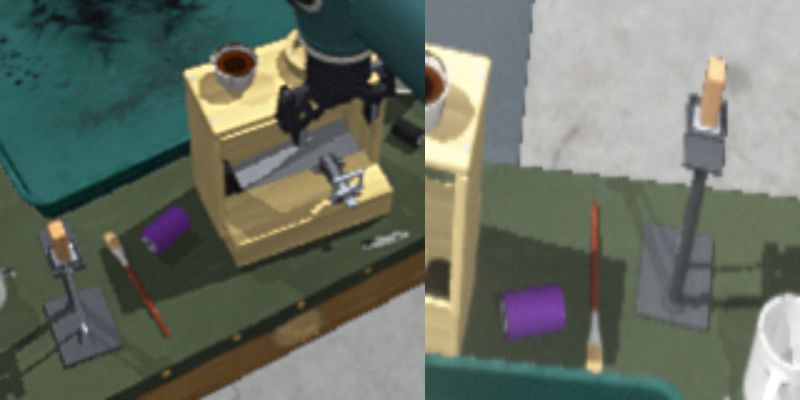

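```bash
python3 -c "
from station import ticket
print(ticket.job_done())"
```

```text
the job is handed in; nothing more can be done
None
```

The job is done and handed in at about 21 s of the 56 s. I took the rod off its stand and hooked the bolt's handle at a 30 degree slope. I then drew the bolt to its stop, unhooked the rod and hung it back on the stand.

- **Bolt:** at the stop I felt about 4 N. In the last picture the cross bar is at (194, 237), where a fully drawn bolt (rack x = -60 mm) should appear.
- **Roller:** the black roller, the larger of the two that are not purple, lies at (290, 280). The low end of the track should appear at (290, 276), which agrees to within a few pixels.
- **Rod:** it hangs upright, with the same view before and after. The hand released it at the height where I first gripped it, within about 1 mm sideways.
- **Bystanders:** the brush and the timer look unmoved by eye. I did not measure either against its starting position.
- **Robot:** the hand is open and about 0.41 m above the bench, touching nothing.

- **Early check that disagreed:** my first corner picks in the scene and side views differed by 10 to 28 mm in x, most likely because I had picked the wrong shelf edges. I used the wrist camera measurements instead, and they matched everything after that.
- **Joint near its limit:** during the first tilt, joint 2 came close to its limit (-0.3845 of -0.39 rad) and the tilt stopped at about 26.5 degrees. I made up the rest closer to the rack.

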